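# Unstack the turned lamp parts onto their finishing pads

### The arm

A 6-joint arm with a two-finger parallel gripper is mounted at the origin on the work surface. World frame = base frame: x ahead of the robot, y to its left, z up, the work surface at z = 0. Lengths are in m, angles in rad, forces in N, time in s.
With the tool pointing down it reaches from about 0.375 to 0.9 m from the base axis. Payload 3.1 kg.
Tool frame: the origin (TCP) lies between the finger pads; the fingertips stand 17 mm ahead of it and the grasp point (between the pads) lies 2 mm behind it (robot.nose_length is the distance from the TCP to the fingertips, in m); z points along the fingers, y is the line along which they close (so a half turn about z gives the same grasp; the last joint's range is limited). The gripper opens to 87 mm and grips with 3 to 60 N. Pads are 19 mm wide; open, the fingers measure 117 mm over their backs; the gripper's body (75 mm by 190 mm) begins 51 mm behind the grasp point.
Start: joints at [-1.518, 0.527, 1.433, -0, 1.181, -0.178], TCP at [0.144, -0.608, 0.24] pointing down, gripper open.
Joint ranges: [-3.08, 3.08], [-0.75, 2.2], [0.22, 2.44], [-1.43, 4.57], [0, 2.65], [-2.85, 2.85]. Speed limits (rad/s): [2.79, 2.79, 3.14, 3.14, 3.14, 3.14].

### API

Orientations are given as a unit quaternion [x, y, z, w].
In Python, from rig import robot, cams gives the robot as it stands.
- The arm moves only by the shell command python3 -m pendant 'ROWS' [FORCE]. ROWS is JSON, a list of rows, each an object with "jaw": the opening, from 0 (shut) to 1 (fully open); "linear": the shift along the tool's x, y, z in cm, a list of three; "twist": the turn about the tool's z in degrees. A call has 1 to 12 rows; each row shifts and turns the commanded pose from where the row before left it, along the tool's axes as they then stand; what a row does not reach is not made up. A row lasts 1/12 s, in which the tool goes at most 41.7 mm and 7.16 degrees, less where a joint would pass 70% of its speed; a pose out of reach is approached as far as the arm can. A call is refused whole if a number of a shift passes 4.17 or a number of a turn 7.16, either way. A call with a gripper value outside its range is refused whole. The fingers move at their own pace and stop on an object; FORCE is the grip in N (left out, the last holds). Time passes only in rows, so rows that do not move let the fingers close. It gives the time, the measured TCP pose, the force, the opening and the grip force at its end, in the units of the state.
- robot.get_obs(): the state, without advancing time (a new reading comes with each control period).
- cams.camera(name): name is "side" or "top"; returns a dict with "color" (400x640x3 uint8, blue, green, red), "depth" (400x640 float32, m along the optical axis (not along the pixel's ray), 0 where there is no reading), "fov_y" (degrees; the focal length in pixels is half the picture's height over the tangent of half this angle, whatever the lens; pixels are square), "cx", "cy" (the principal point, pixels), "view" (4x4, takes a point from world to camera coordinates). Camera axes: x right, y down, z forward; pixel columns grow to the right and rows downward; lengths in m; the calibration is good to about 2 mm. A picture is of the moment at which its call begins.
- robot.hand_in(): hands the job in; it is judged then, once.
The state is a dict: "time": time; "q": joint angles; "joint_velocities": joint speeds; "joint_torque": joint torques, N m; "position": TCP position; "tool_rot": TCP orientation; "ft_force": force on the tool from outside, world axes, zero at the start; "moment": the same for the moment, N m; "grip_width": finger opening in m; "grip_force": force on a finger pad.
Only numpy, scipy, OpenCV 4.12 (cv2) and the standard library are available. Lean on these libraries where they do the work, as an engineer would, in place of code of your own. Each camera call takes 0.05 s, during which the arm holds its last target. There are 200 camera calls.

### The job

The four turned parts of a table lamp are stacked up on the bench: take the stack apart from the top down, one piece at a time and without shifting the pieces still waiting below, and stand each piece upright and centred on the cork pad made for it, the one of its own shape and a little larger all round, with no piece hanging over the edge and the square ones squared up to their pads. Once set down a piece stays on its pad; tip nothing over, and leave the wax tin and the oil jar where they are.

Things in the scene. Friction and masses are not known exactly. Their poses are not given: they have to be found in the camera images.
- finial_mid (a point): Finial, the top piece of the stack: turned pale wood, 52 mm tall, a plain upright cylinder 28 mm in diameter for the lower 34 mm, then a narrow neck and a knob 24 mm in diameter. About 25 g. The point is on its axis half-way up, 26 mm above its foot; z is up along the axis.
- pommel_mid (a point): Pommel, second from the top: plain square block of pale wood, 40 x 40 mm, 44 mm tall, about 50 g. The point is its centre, 22 mm above its underside; x and y point square to its side faces, z up.
- bun_mid (a point): Bun, third from the top: round drum of pale turned wood, 60 mm in diameter, 44 mm tall, straight sides with two dark lines round it, about 90 g. The point is its centre, 22 mm above its underside; z is up along the axis.
- plinth_mid (a point): Plinth, the bottom of the stack, standing on the bench: square block of pale wood, 66 x 66 mm, 44 mm tall, about 130 g. The point is its centre, 22 mm above its underside; x and y point square to its side faces, z up. The four pieces just rest on each other, roughly centred (within about 3 mm) and each turned its own way; there is nothing joining them.
- pad_finial_top (a point): Small round pad, 48 mm in diameter. Fixed to the bench, 10 mm high, plywood with a cork face, flat and without a rim. The point is the centre of its top face, z up.
- pad_pommel_top (a point): Small square pad, 60 x 60 mm. Fixed to the bench, 10 mm high, plywood with a cork face, flat and without a rim. The point is the centre of its top face, z up, x and y square to its edges.
- pad_bun_top (a point): Large round pad, 80 mm in diameter. Fixed to the bench, 10 mm high, plywood with a cork face, flat and without a rim. The point is the centre of its top face, z up.
- pad_plinth_top (a point): Large square pad, 86 x 86 mm. Fixed to the bench, 10 mm high, plywood with a cork face, flat and without a rim. The point is the centre of its top face, z up, x and y square to its edges.
- wax_tin_mid (a point): Wax tin, to be left where it is: low round metal tin, 68 mm in diameter, 36 mm tall, loose on the bench. The point is its centre, 18 mm above the bench.
- oil_jar_mid (a point): Oil jar, to be left where it is: small closed amber glass jar with a dark metal cap, 46 mm in diameter, 60 mm tall, loose on the bench. The point is its centre, 30 mm above the bench. A loose black rubber sanding block (50 x 36 mm, 22 mm high) also lies among the pads; everything else stands well outside the working area.
Mind the look-alikes: they are no part of the job. What is shaped like the part that bears finial_mid but orange is not meant. Leave any turquoise look-alike of the part that bears pommel_mid alone.

How it is judged:
On the way, in this order (a step that is already met when the one before it is completed fails the run):
1. the finial stands released on the small round pad (horizontal distance between finial_mid and pad_finial_top below 0.01 m and z of finial_mid in the frame of pad_finial_top between 0.021 and 0.031 m and angle between finial_mid's own z axis and vertical below 0.12 rad and contact force between finial and the fingers below 0.05 N), for 0.2 s.
2. the pommel stands released on the small square pad (horizontal distance between pommel_mid and pad_pommel_top below 0.01 m and z of pommel_mid in the frame of pad_pommel_top between 0.017 and 0.027 m and angle between pommel_mid's own z axis and vertical below 0.12 rad and (angle between the x axis of pommel_mid and the x axis of pad_pommel_top, either way round below 0.2 rad or angle between the x axis of pommel_mid and the y axis of pad_pommel_top, either way round below 0.2 rad) and contact force between pommel and the fingers below 0.05 N), for 0.2 s.
3. the bun stands released on the large round pad (horizontal distance between bun_mid and pad_bun_top below 0.01 m and z of bun_mid in the frame of pad_bun_top between 0.017 and 0.027 m and angle between bun_mid's own z axis and vertical below 0.12 rad and contact force between bun and the fingers below 0.05 N), for 0.2 s.
4. the plinth stands released on the large square pad (horizontal distance between plinth_mid and pad_plinth_top below 0.01 m and z of plinth_mid in the frame of pad_plinth_top between 0.017 and 0.027 m and angle between plinth_mid's own z axis and vertical below 0.12 rad and (angle between the x axis of plinth_mid and the x axis of pad_plinth_top, either way round below 0.2 rad or angle between the x axis of plinth_mid and the y axis of pad_plinth_top, either way round below 0.2 rad) and contact force between plinth and the fingers below 0.05 N), for 0.2 s.
At the end, for the whole second after the job is handed in: Each piece released and at rest on the pad of its own shape and size: centred within 10 mm, standing on the pad top (height within 5 mm), upright within 0.12 rad; pommel and plinth in line with their pads' edges within 0.2 rad, any of the four ways round (all of step 1 and all of step 2 and all of step 3 and all of step 4 and linear speed of each of finial, pommel, bun, plinth below 0.02 m/s); the robot touches nothing.
It fails at once if the pommel is moved more than 20 mm while the finial is not on its own pad (not (horizontal distance between finial_mid and pad_finial_top below 0.01 m and z of finial_mid in the frame of pad_finial_top between 0.021 and 0.031 m and angle between finial_mid's own z axis and vertical below 0.12 rad) and distance of pommel_mid from where it was at the start of the episode above 0.02 m).
It fails at once if the bun is moved more than 20 mm while the pommel is not on its own pad (not (horizontal distance between pommel_mid and pad_pommel_top below 0.01 m and z of pommel_mid in the frame of pad_pommel_top between 0.017 and 0.027 m and angle between pommel_mid's own z axis and vertical below 0.12 rad and (angle between the x axis of pommel_mid and the x axis of pad_pommel_top, either way round below 0.2 rad or angle between the x axis of pommel_mid and the y axis of pad_pommel_top, either way round below 0.2 rad)) and distance of bun_mid from where it was at the start of the episode above 0.02 m).
It fails at once if the plinth is moved more than 20 mm while the bun is not on its own pad (not (horizontal distance between bun_mid and pad_bun_top below 0.01 m and z of bun_mid in the frame of pad_bun_top between 0.017 and 0.027 m and angle between bun_mid's own z axis and vertical below 0.12 rad) and distance of plinth_mid from where it was at the start of the episode above 0.02 m).
It fails at once if a lamp piece is tipped over (more than 45 degrees) (angle between any of finial_mid, pommel_mid, bun_mid, plinth_mid's own z axis and vertical above 0.78 rad).
It fails at once if the wax tin or the oil jar is shifted more than 20 mm or tipped (distance of any of wax_tin_mid, oil_jar_mid from where it was at the start of the episode above 0.02 m or angle between any of wax_tin_mid, oil_jar_mid's own z axis and vertical above 0.4 rad).
It also fails if it takes over 118 s, if anything falls off the work surface, if the arm or the gripper's body presses on something with over 40 N, if the wrist force passes 120 N, or if a joint passes its speed limit or range.

## Working session

There is one attempt and no reset: what is moved stays moved. The work goes in short steps, Python scripts to look and compute and a shell command to move; the robot and the scene stay as the last step left them, time stands still between calls to the robot, and variables do not carry over. Pictures are saved under pics/ and viewed, at most 14 in all, crops included, and the job is handed in when it is done.

```bash
ls; mkdir -p pics
python3 - <<'E'
from rig import robot,cams
import cv2,numpy as np
for n in("top","side"):
    c=cams.camera(n); cv2.imwrite(f"pics/{n}0.png",c["color"]); np.savez(f"{n}0.npz",**c); print(n,c["fov_y"],c["cx"],c["cy"],np.round(c["view"],3).tolist())
o=robot.get_obs();print(o["time"],o["position"],o["tool_rot"],o["grip_width"])
E
```

```text
pics
top 50.65042955892794 324.30844926695835 209.19523914250084 [[-0.026, -1.0, -0.013, 0.018], [-0.984, 0.027, -0.178, 0.542], [0.178, 0.008, -0.984, 0.85], [0.0, 0.0, 0.0, 1.0]]
side 45.48065209573062 325.823443898414 196.80502073155895 [[0.964, -0.267, -0.01, -0.514], [-0.197, -0.683, -0.703, 0.204], [0.181, 0.68, -0.711, 0.958], [0.0, 0.0, 0.0, 1.0]]
0.1 [ 0.14357921 -0.60765039  0.2386741 ] [ 9.93290037e-01  1.15645868e-01  6.73797930e-05 -9.65338102e-04] 0.08732176744172672
```

View pics/top0.png

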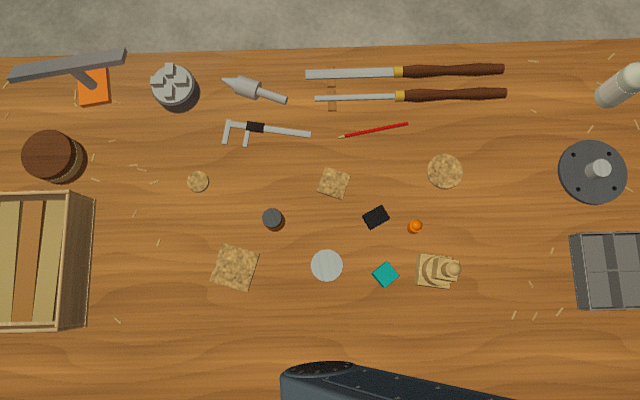

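View pics/side0.png

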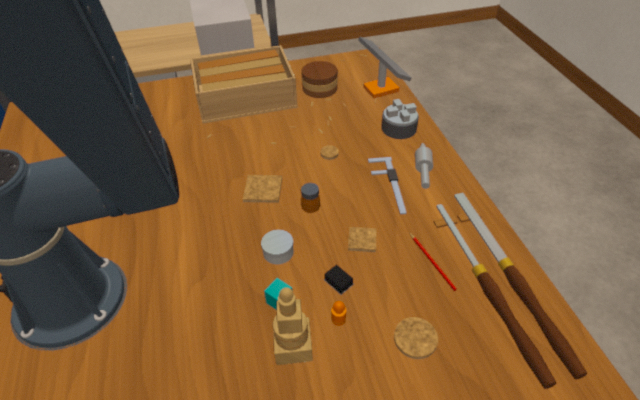

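The top view shows the stack at (438,270). The pads are: small round (198,181), small square (333,183), large round (445,171), large square (235,267). To be left alone: tin (327,265), jar (272,218), orange look-alike (415,226), turquoise look-alike (385,273). The rubber block is at (376,217).

```bash
cat > h.py <<'E'
import numpy as np,cv2
def cloud(c):
    h,w=c["depth"].shape; f=h/2/np.tan(np.radians(c["fov_y"])/2)
    v,u=np.mgrid[:h,:w]; d=c["depth"]
    p=np.stack([(u-c["cx"])/f*d,(v-c["cy"])/f*d,d],-1)
    V=c["view"]; P=(p-V[:3,3])@V[:3,:3]; P[d==0]=np.nan
    return P
def ray(c,uv,z):
    f=c["color"].shape[0]/2/np.tan(np.radians(c["fov_y"])/2); V=c["view"]
    uv=np.atleast_2d(uv).astype(float)
    d=np.stack([(uv[:,0]-c["cx"])/f,(uv[:,1]-c["cy"])/f,np.ones(len(uv))],-1)@V[:3,:3]
    o=-V[:3,:3].T@V[:3,3]
    return o+d*((z-o[2])/d[:,2])[:,None]
def proj(c,p):
    f=c["color"].shape[0]/2/np.tan(np.radians(c["fov_y"])/2)
    q=c["view"][:3,:3]@np.array(p)+c["view"][:3,3]; return q[:2]/q[2]*f+[c["cx"],c["cy"]]
def blob(c,mask,seed,z,r=None):
    """nearest blob to seed: centre, minAreaRect angle & sides on plane z"""
    m=mask.astype(np.uint8)
    if r: k=np.zeros_like(m); cv2.circle(k,seed,r,1,-1); m=m*k
    cs=cv2.findContours(m,cv2.RETR_EXTERNAL,cv2.CHAIN_APPROX_NONE)[0]
    k=max(cs,key=cv2.contourArea); hull=cv2.convexHull(k)[:,0]
    P=ray(c,hull,z)[:,:2]; a=cv2.minAreaRect((P*1000).astype(np.float32))
    C=cv2.moments((P*1000).astype(np.float32)[:,None]); 
    return np.round([C["m10"]/C["m00"],C["m01"]/C["m00"]],1),np.round(a[0],1),np.round(a[1],1),round(a[2],1),cv2.contourArea(k)
E
python3 - <<'E'
import numpy as np,cv2
from h import *
c=dict(np.load("top0.npz"));s=dict(np.load("side0.npz"))
P=cloud(c);Z=P[...,2]; print("bench z",np.nanmedian(Z[200:300,100:200]),np.nanstd(Z[230:330,120:200]))
m=(Z>.0055)&(Z<.014)
for n,sd in dict(fin=(198,181),pom=(333,183),bun=(445,171),pl=(235,267)).items(): print(n,Z[sd[1],sd[0]],*blob(c,m,sd,.01,36))
for n,sd,z,r in(("tin",(327,265),.036,22),("jar",(272,218),.06,15),("rub",(376,217),.022,18),("orange",(415,226),.05,12),("turq",(385,273),.044,18)): print(n,*blob(c,(Z>.017),sd,z,r))
for lo,hi,z in((.036,.05,.044),(.08,.096,.088),(.125,.14,.132),(.15,.19,.184)): print(z,*blob(c,(Z>lo)&(Z<hi),(438,270),z,32))
cr=np.hstack([cv2.resize(c["color"][235:305,400:480],None,fx=5,fy=5,interpolation=2),cv2.resize(s["color"][275:375,250:340],(315,350),interpolation=2)])
cv2.imwrite("pics/crop1.png",cr)
E
```

```text
bench z 0.0014738939443267407 0.0016297350068959326
fin 0.011417338052468482 [621.4 288.4] [620.8 288.4] [48.9 46.4] 61.8 330.0
pom 0.010905320229438827 [609.1 -17.6] [609.  -17.7] [60.1 61. ] 69.1 655.0
bun 0.006886991957811709 [ 629.4 -268.6] [ 629.7 -268.3] [78.5 79.7] 86.1 939.5
pl 0.013229230566905744 [427.6 202.4] [427.7 202.2] [87.2 86.4] 72.3 1524.0
tin [425.    2.1] [424.7   2.3] [65.4 64.8] 88.5 767.5
jar [522.4 111.6] [521.9 111.5] [49.7 42.8] 44.6 368.0
rub [ 527.8 -108.1] [ 527.8 -108. ] [36.1 50.7] 27.8 348.5
orange [ 500.9 -186. ] [ 501.4 -186. ] [26.3 30.4] 42.6 137.0
turq [ 402.6 -119. ] [ 402.6 -119.1] [40.9 42.3] 37.6 376.0
0.044 [ 405.3 -214.7] [ 407.8 -220.4] [67.1 66.1] 81.3 216.5
0.088 [ 406.7 -218. ] [ 406.6 -215.8] [57.2 47.3] 0.3 202.5
0.132 [ 407.4 -223.7] [ 407.4 -223.6] [41.4 40.1] 78.7 193.5
0.184 [ 405.4 -217.8] [ 405.6 -218. ] [26.3 30.2] 14.1 200.0
```

View pics/crop1.png

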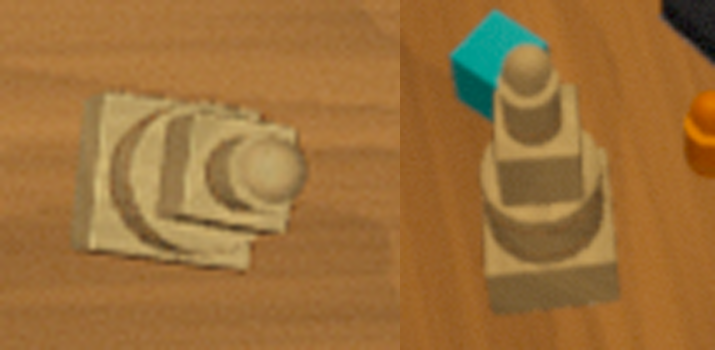

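The crop confirms the target: the pale finial, pommel, bun and plinth form the only full stack. The finial knob is at about (454,269) in top and (286,294) in side. The orange finial and turquoise block stand apart and are not meant.

```bash
cat >> h.py <<'E'
def go(x,y,z,yaw=None):
    """tool-frame shift in cm from now to world target (with the current yaw), and twist to yaw (deg of tool x, mod 90)"""
    from rig import robot
    from scipy.spatial.transform import Rotation as R
    o=robot.get_obs(); Rm=R.from_quat(o["tool_rot"]).as_matrix(); th=np.degrees(np.arctan2(Rm[1,0],Rm[0,0]))
    d=np.array([x,y,z])-o["position"]
    print("yaw",round(th,1),"pos",np.round(o["position"]*1000,1),"shift cm now",np.round(Rm.T@d*100,2))
    if yaw is not None:
        t=(yaw-th+45)%90-45; a=np.radians(th+t); c,s=np.cos(a),np.sin(a)
        print("twist",round(-t,1),"shift cm after twist",np.round([c*d[0]+s*d[1],s*d[0]-c*d[1],-d[2]],2) *1)
    print("grip",o["grip_width"],o["grip_force"],"t",o["time"],"q",np.round(o["q"],2))
E
python3 - <<'E'
import numpy as np
from h import *
c=dict(np.load("top0.npz"));s=dict(np.load("side0.npz"))
print(ray(c,(454,268.6),.172)*1000, ray(s,(286,294.4),.172)*1000)
go(.4065,-.220,.24,80)
E
```

```text
[[ 406.77135731 -225.00844221  172.        ]] [[ 407.29915842 -223.15853971  172.        ]]
yaw 13.3 pos [ 143.6 -607.7  238.7] shift cm now [ 34.49 -31.69  -0.06]
twist 23.3 shift cm after twist [ 0.19 -0.43 -0.  ]
grip 0.08732176744172672 0.0 t 0.1 q [-1.52  0.53  1.43  0.    1.18 -0.18]
```

```bash
sed -i 's/,2) \*1)/,4)*100)/' h.py
python3 -m pendant '[{"jaw":1,"linear":[0,0,-0.3],"twist":5.8},{"jaw":1,"linear":[0,0,-0.3],"twist":5.8},{"jaw":1,"linear":[0,0,-0.3],"twist":5.8},{"jaw":1,"linear":[0,0,-0.3],"twist":5.9},{"jaw":1,"linear":[0,0,0],"twist":0}]' 20
python3 -m pendant '[{"jaw":1,"linear":[1.6,-3.5,0],"twist":0},{"jaw":1,"linear":[1.6,-3.5,0],"twist":0},{"jaw":1,"linear":[1.6,-3.5,0],"twist":0},{"jaw":1,"linear":[1.6,-3.5,0],"twist":0},{"jaw":1,"linear":[1.6,-3.5,0],"twist":0},{"jaw":1,"linear":[1.6,-3.5,0],"twist":0},{"jaw":1,"linear":[1.6,-3.5,0],"twist":0},{"jaw":1,"linear":[1.6,-3.5,0],"twist":0},{"jaw":1,"linear":[1.6,-3.5,0],"twist":0},{"jaw":1,"linear":[1.6,-3.5,0],"twist":0},{"jaw":1,"linear":[0,0,0],"twist":0},{"jaw":1,"linear":[0,0,0],"twist":0}]'
python3 -c "
from h import *
go(.407,-.224,.155,80)"
```

```text
time: 0.52
position: [0.1436, -0.6083, 0.2516]
tool_rot: [0.996, -0.088, 0.0, 0.0]
ft_force: [0.3, -0.1, -0.1]
grip_width: 0.0871
grip_force: 0.0
time: 1.52
position: [0.3627, -0.2894, 0.2514]
tool_rot: [0.996, -0.084, -0.0, -0.0]
ft_force: [-0.3, -0.8, 0.1]
grip_width: 0.0873
grip_force: 0.0
yaw -9.6 pos [ 362.7 -289.4  251.4] shift cm now [ 3.28 -7.18  9.64]
twist 0.4 shift cm after twist [ 3.23 -7.21  9.64]
grip 0.08729435812563703 0.0 t 1.5167 q [-0.91  0.3   1.81 -0.    1.04  0.82]
```

```bash
python3 -m pendant '[{"jaw":1,"linear":[1.1,-2.4,0],"twist":0},{"jaw":1,"linear":[1.1,-2.4,0],"twist":0},{"jaw":1,"linear":[1.1,-2.4,0],"twist":0},{"jaw":1,"linear":[0,0,0],"twist":0},{"jaw":1,"linear":[0,0,2],"twist":0},{"jaw":1,"linear":[0,0,0],"twist":0}]'
python3 - <<'E'
from h import *; from rig import cams
go(.407,-.224,.155,80)
for n in("top","side"):
    c=cams.camera(n); np.savez(n+"1.npz",**c)
    im=c["color"]; 
    if n=="side": a=im[225:375,200:380]
    else: b=im[195:315,380:500]
cv2.imwrite("pics/c2.png",np.hstack([cv2.resize(a,(360,300)),cv2.resize(b,(300,300))]))
E
```

```text
time: 2.02
position: [0.4056, -0.2264, 0.2295]
tool_rot: [0.996, -0.087, -0.002, -0.001]
ft_force: [0.4, 0.8, 0.2]
grip_width: 0.0873
grip_force: 0.0
yaw -10.0 pos [ 405.6 -226.4  229.5] shift cm now [ 0.13 -0.25  7.45]
twist 0.0 shift cm after twist [ 0.1  -0.26  7.45]
grip 0.08730179848219674 0.0 t 2.0167 q [-0.75  0.33  1.83 -0.    0.99  1.  ]
```

View pics/c2.png

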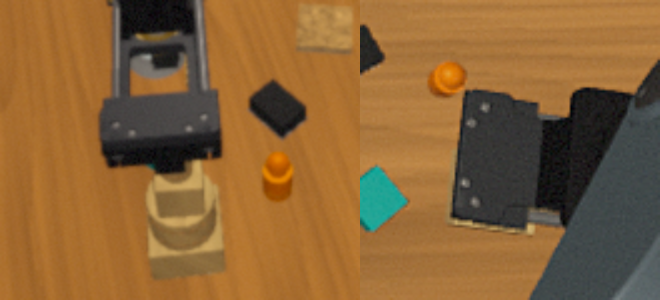

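The gripper hangs over the finial, which shows just under the palm in the side view. Nothing is in the way, so I descend.

```bash
python3 -m pendant '[{"jaw":1,"linear":[0.1,-0.25,0],"twist":0},{"jaw":1,"linear":[0,0,2],"twist":0},{"jaw":1,"linear":[0,0,2],"twist":0},{"jaw":1,"linear":[0,0,2],"twist":0},{"jaw":1,"linear":[0,0,1.4],"twist":0},{"jaw":1,"linear":[0,0,0],"twist":0},{"jaw":1,"linear":[0,0,0],"twist":0}]'
python3 -c "
from h import *
go(.407,-.224,.155)"
```

```text
time: 2.7
position: [0.4084, -0.2245, 0.1577]
tool_rot: [0.996, -0.088, -0.0, -0.0]
ft_force: [0.2, -0.0, 0.2]
grip_width: 0.087
grip_force: 0.0
yaw -10.1 pos [ 408.4 -224.5  157.7] shift cm now [-0.15 -0.02  0.27]
grip 0.0869963480214007 0.0 t 2.7 q [-0.74  0.45  1.9  -0.    0.79  1.  ]
```

```bash
python3 -m pendant '[{"jaw":0.5,"linear":[0,0,0],"twist":0},{"jaw":0.4,"linear":[0,0,0],"twist":0},{"jaw":0.3,"linear":[0,0,0],"twist":0},{"jaw":0.2,"linear":[0,0,0],"twist":0},{"jaw":0.1,"linear":[0,0,0],"twist":0},{"jaw":0.1,"linear":[0,0,0],"twist":0},{"jaw":0.1,"linear":[0,0,0],"twist":0},{"jaw":0.1,"linear":[0,0,0],"twist":0}]' 15
python3 -c "
from h import *
go(.407,-.224,.155)"
```

```text
time: 3.37
position: [0.4085, -0.224, 0.1576]
tool_rot: [0.996, -0.087, 0.0, 0.0]
ft_force: [0.3, 0.0, -0.4]
grip_width: 0.0416
grip_force: 0.0
yaw -10.0 pos [ 408.5 -224.   157.6] shift cm now [-0.15  0.03  0.26]
grip 0.04164501196340892 0.0 t 3.3667 q [-0.74  0.45  1.91  0.    0.79  1.  ]
```

```bash
python3 -m pendant '[{"jaw":0.1,"linear":[0,0,0],"twist":0},{"jaw":0.1,"linear":[0,0,0],"twist":0},{"jaw":0.1,"linear":[0,0,0],"twist":0},{"jaw":0.1,"linear":[0,0,0],"twist":0},{"jaw":0.1,"linear":[0,0,0],"twist":0},{"jaw":0.1,"linear":[0,0,0],"twist":0}]'
```

```text
time: 3.87
position: [0.4085, -0.224, 0.1575]
tool_rot: [0.996, -0.087, -0.0, -0.0]
ft_force: [0.6, 0.8, -0.6]
grip_width: 0.0274
grip_force: 15.0
```

```bash
python3 -m pendant '[{"jaw":0.1,"linear":[0,0,-0.5],"twist":0},{"jaw":0.1,"linear":[0,0,-1],"twist":0},{"jaw":0.1,"linear":[0,0,-1.5],"twist":0},{"jaw":0.1,"linear":[0,0,-1.5],"twist":0},{"jaw":0.1,"linear":[0,0,-1.5],"twist":0},{"jaw":0.1,"linear":[0,0,0],"twist":0},{"jaw":0.1,"linear":[0,0,0],"twist":0}]'
python3 -c "
from h import *
go(.622,.2884,.1)"
```

```text
time: 4.45
position: [0.4088, -0.2243, 0.2182]
tool_rot: [0.996, -0.087, 0.001, 0.001]
ft_force: [-0.6, 0.4, -0.6]
grip_width: 0.0274
grip_force: 15.0
yaw -10.0 pos [ 408.8 -224.3  218.2] shift cm now [ 12.05 -54.21  11.78]
grip 0.027446089344998807 14.999999965075403 t 4.45 q [-0.74  0.35  1.84  0.    0.95  1.  ]
```

```bash
python3 -m pendant '[{"jaw":0.1,"linear":[0.4,-1.7,0],"twist":0},{"jaw":0.1,"linear":[0.8,-3.4,0],"twist":0},{"jaw":0.1,"linear":[0.8,-3.4,0],"twist":0},{"jaw":0.1,"linear":[0.8,-3.4,0],"twist":0},{"jaw":0.1,"linear":[0.8,-3.4,0],"twist":0},{"jaw":0.1,"linear":[0.8,-3.4,0],"twist":0},{"jaw":0.1,"linear":[0.8,-3.4,0],"twist":0},{"jaw":0.1,"linear":[0.8,-3.4,0],"twist":0},{"jaw":0.1,"linear":[0.8,-3.4,0],"twist":0},{"jaw":0.1,"linear":[0.8,-3.4,0],"twist":0},{"jaw":0.1,"linear":[0.8,-3.4,0],"twist":0},{"jaw":0.1,"linear":[0.8,-3.4,0],"twist":0}]'
python3 -m pendant '[{"jaw":0.1,"linear":[0.8,-3.4,0],"twist":0},{"jaw":0.1,"linear":[0.8,-3.4,0],"twist":0},{"jaw":0.1,"linear":[0.8,-3.4,0],"twist":0},{"jaw":0.1,"linear":[0.6,-2.5,2],"twist":0},{"jaw":0.1,"linear":[0,0,2],"twist":0},{"jaw":0.1,"linear":[0,0,2],"twist":0},{"jaw":0.1,"linear":[0,0,2],"twist":0},{"jaw":0.1,"linear":[0,0,2],"twist":0},{"jaw":0.1,"linear":[0,0,0],"twist":0},{"jaw":0.1,"linear":[0,0,0],"twist":0}]'
python3 - <<'E'
from h import *; from rig import cams
go(.622,.2884,.036)
for n in("top","side"):
    c=cams.camera(n); np.savez(n+"2.npz",**c); im=c["color"]
    if n=="side": a=im[80:200,270:400]
    else: b=im[110:230,130:260]
cv2.imwrite("pics/c3.png",cv2.resize(np.hstack([a,b]),None,fx=3,fy=3,interpolation=2))
E
```

```text
time: 5.45
position: [0.5667, 0.1468, 0.216]
tool_rot: [0.996, -0.087, -0.001, 0.0]
ft_force: [0.9, -0.3, -0.0]
grip_width: 0.0275
grip_force: 15.0
time: 6.28
position: [0.617, 0.2644, 0.115]
tool_rot: [0.996, -0.087, -0.003, 0.001]
ft_force: [-0.0, 0.2, -0.4]
grip_width: 0.0276
grip_force: 15.0
yaw -10.0 pos [617.  264.4 115. ] shift cm now [ 0.11 -2.46  7.89]
grip 0.027620302934903106 14.999998260755092 t 6.2833 q [ 0.24  0.74  1.4  -0.    1.01  1.98]
```

View pics/c3.png

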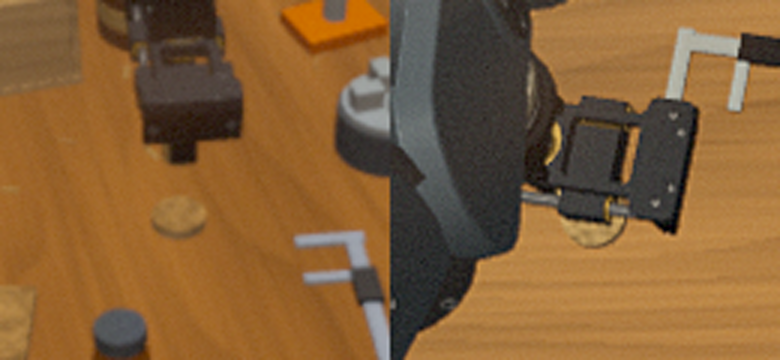

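Side view: the finger is at about (182,150) in the crop, just short of the small round pad at (180,215). The finial is hidden by the jaws. I continue on the numbers.

```bash
python3 -m pendant '[{"jaw":0.1,"linear":[0.1,-1.2,0],"twist":0},{"jaw":0.1,"linear":[0,-1.25,0],"twist":0},{"jaw":0.1,"linear":[0,0,0],"twist":0},{"jaw":0.1,"linear":[0,0,1.5],"twist":0},{"jaw":0.1,"linear":[0,0,1.5],"twist":0},{"jaw":0.1,"linear":[0,0,1.5],"twist":0},{"jaw":0.1,"linear":[0,0,1.5],"twist":0},{"jaw":0.1,"linear":[0,0,0.5],"twist":0},{"jaw":0.1,"linear":[0,0,0],"twist":0},{"jaw":0.1,"linear":[0,0,0],"twist":0}]'
python3 - <<'E'
from h import *
go(.622,.2884,.036)
E
```

```text
time: 7.22
position: [0.6243, 0.2893, 0.053]
tool_rot: [0.996, -0.087, 0.0, -0.0]
ft_force: [-0.3, 0.0, -1.0]
grip_width: 0.0279
grip_force: 15.0
yaw -10.0 pos [624.3 289.3  53. ] shift cm now [-0.21  0.13  1.7 ]
grip 0.027894309614862178 14.999997359700501 t 7.2167 q [ 0.27  0.83  1.39 -0.    0.92  2.02]
```

```bash
python3 -m pendant '[{"jaw":0.1,"linear":[-0.2,0.1,0],"twist":0},{"jaw":0.1,"linear":[0,0,0.6],"twist":0},{"jaw":0.1,"linear":[0,0,0.5],"twist":0},{"jaw":0.1,"linear":[0,0,0.3],"twist":0},{"jaw":0.1,"linear":[0,0,0.2],"twist":0},{"jaw":0.1,"linear":[0,0,0],"twist":0},{"jaw":0.1,"linear":[0,0,0],"twist":0}]'
python3 - <<'E'
from h import *
from rig import cams
go(.622,.2884,.036)
c=cams.camera("side"); cv2.imwrite("pics/c4.png",cv2.resize(c["color"][100:200,270:400],None,fx=5,fy=5,interpolation=2))
E
```

```text
time: 7.8
position: [0.6218, 0.2882, 0.0363]
tool_rot: [0.996, -0.087, -0.0, 0.0]
ft_force: [-0.2, -0.2, 0.6]
grip_width: 0.0277
grip_force: 15.0
yaw -10.0 pos [621.8 288.2  36.3] shift cm now [ 0.02 -0.03  0.03]
grip 0.027671426521413158 14.999993161763996 t 7.8 q [0.27 0.86 1.4  0.   0.89 2.02]
```

View pics/c4.png

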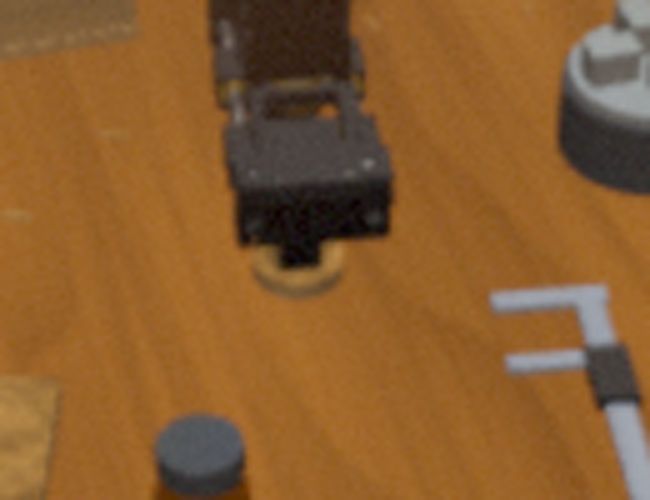

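The finger is centred over the small round pad at (298,265) in the crop. Release and rise.

```bash
python3 -m pendant '[{"jaw":0.7,"linear":[0,0,0],"twist":0},{"jaw":0.7,"linear":[0,0,0],"twist":0},{"jaw":0.7,"linear":[0,0,0],"twist":0},{"jaw":0.7,"linear":[0,0,0],"twist":0},{"jaw":1,"linear":[0,0,0],"twist":0},{"jaw":1,"linear":[0,0,-1],"twist":0},{"jaw":1,"linear":[0,0,-2],"twist":0},{"jaw":1,"linear":[0,0,-3],"twist":0},{"jaw":1,"linear":[0,0,-4],"twist":0},{"jaw":1,"linear":[0,0,-4],"twist":0},{"jaw":1,"linear":[0,2,-1],"twist":0},{"jaw":1,"linear":[0,4,0],"twist":0}]'
python3 -m pendant '[{"jaw":1,"linear":[-0.8,4,0],"twist":0},{"jaw":1,"linear":[-0.8,4,0],"twist":0},{"jaw":1,"linear":[-0.8,4,0],"twist":0},{"jaw":1,"linear":[-0.8,4,0],"twist":0},{"jaw":1,"linear":[-0.8,4,0],"twist":0},{"jaw":1,"linear":[-0.8,4,0],"twist":0},{"jaw":1,"linear":[0,0,0],"twist":0},{"jaw":1,"linear":[0,0,0],"twist":0}]'
cat >> h.py <<'E'
def look(tag):
    from rig import cams
    r={}
    for n in("top","side"):
        r[n]=cams.camera(n); np.savez(n+tag+".npz",**r[n])
    return r["top"],r["side"]
E
python3 - <<'E'
from h import *
c,s=look("3"); Z=cloud(c)[...,2]
print("finial",*blob(c,(Z>.022),(198,178),.05,16))
for lo,hi,z in((.036,.052,.044),(.08,.096,.088),(.122,.145,.132)): print(z,*blob(c,(Z>lo)&(Z<hi),(440,270),z,32))
go(.407,-.223,.19)
cv2.imwrite("pics/c5.png",np.hstack([cv2.resize(c["color"][150:210,165:235],None,fx=5,fy=5,interpolation=2),cv2.resize(c["color"][235:305,400:480],(350,300),interpolation=2)]))
E
```

```text
time: 8.85
position: [0.6154, 0.233, 0.1931]
tool_rot: [0.996, -0.085, 0.007, -0.003]
ft_force: [2.4, -0.8, -0.4]
grip_width: 0.0864
grip_force: 0.0
time: 9.52
position: [0.5221, -0.0009, 0.1875]
tool_rot: [0.996, -0.09, 0.0, -0.0]
ft_force: [0.6, 1.3, 0.1]
grip_width: 0.087
grip_force: 0.0
finial [615.9 284.2] [616.2 284.9] [36.8 27.1] 45.7 161.5
0.044 [ 405.4 -214.6] [ 407.7 -220.5] [66.7 66.1] 81.3 221.0
0.088 [ 406.7 -218. ] [ 406.6 -215.7] [57.2 47.5] 0.3 203.5
0.132 [ 407.5 -223.3] [ 407.5 -223.2] [42.2 40. ] 79.0 448.5
yaw -10.1 pos [523.    1.3 187.2] shift cm now [-7.5  24.11 -0.3 ]
grip 0.08693842205470412 0.0 t 9.6167 q [-0.21  0.46  1.74  0.    0.93  1.53]
```

View pics/c5.png

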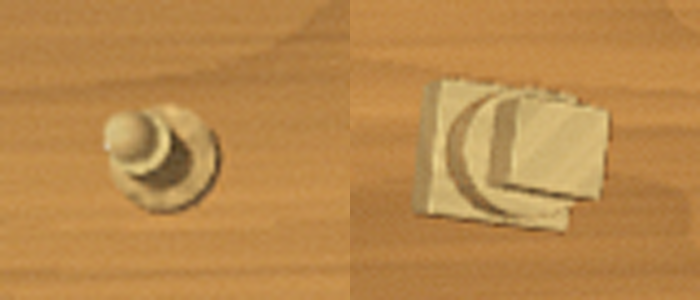

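The left crop shows the finial standing on the small round pad, knob at (191,178). The right crop shows the pommel now on top of the stack, undisturbed.

```bash
python3 -m pendant '[{"jaw":1,"linear":[-1.1,3.4,0],"twist":0.9},{"jaw":1,"linear":[-1.1,3.4,0],"twist":0},{"jaw":1,"linear":[-1.1,3.4,0],"twist":0},{"jaw":1,"linear":[-1.1,3.4,0],"twist":0},{"jaw":1,"linear":[-1.1,3.4,0],"twist":0},{"jaw":1,"linear":[-1.1,3.4,0],"twist":0},{"jaw":1,"linear":[-0.8,3,0],"twist":0},{"jaw":1,"linear":[0,0,0],"twist":0},{"jaw":1,"linear":[0,0,0],"twist":0}]'
python3 - <<'E'
from h import *
c=dict(np.load("top3.npz")); print("knob",ray(c,(191.4,177.6),.050))
s=dict(np.load("side3.npz")); 
go(.4075,-.2232,.111,79)
E
```

```text
time: 10.37
position: [0.4067, -0.2154, 0.1868]
tool_rot: [0.995, -0.096, 0.001, 0.0]
ft_force: [0.0, 0.7, -0.1]
grip_width: 0.087
grip_force: 0.0
knob [[0.6199003  0.28901672 0.05      ]]
yaw -11.0 pos [ 406.7 -215.4  186.8] shift cm now [0.22 0.75 7.58]
twist 0.0 shift cm after twist [0.23 0.75 7.58]
grip 0.08699872986747609 0.0 t 10.3667 q [-0.73  0.39  1.89  0.    0.86  1.03]
```

```bash
python3 -m pendant '[{"jaw":1,"linear":[0.2,0.8,0],"twist":0},{"jaw":1,"linear":[0,0,2],"twist":0},{"jaw":1,"linear":[0,0,2],"twist":0},{"jaw":1,"linear":[0,0,2],"twist":0},{"jaw":1,"linear":[0,0,1.4],"twist":0},{"jaw":1,"linear":[0,0,0],"twist":0},{"jaw":1,"linear":[0,0,0],"twist":0}]' 20
python3 - <<'E'
from h import *
go(.4075,-.2232,.111,79)
E
```

```text
time: 10.95
position: [0.407, -0.2218, 0.1121]
tool_rot: [0.996, -0.094, -0.001, -0.001]
ft_force: [1.0, 0.4, -0.1]
grip_width: 0.0874
grip_force: 0.0
yaw -10.8 pos [ 407.  -221.8  112.1] shift cm now [0.08 0.13 0.11]
twist 0.2 shift cm after twist [0.08 0.13 0.11]
grip 0.0873721524294348 0.0 t 10.95 q [-0.74  0.54  1.95  0.    0.66  1.02]
```

```bash
python3 -m pendant '[{"jaw":0.6,"linear":[0.1,0.1,0.1],"twist":0},{"jaw":0.3,"linear":[0,0,0],"twist":0},{"jaw":0.3,"linear":[0,0,0],"twist":0},{"jaw":0.3,"linear":[0,0,0],"twist":0},{"jaw":0.3,"linear":[0,0,0],"twist":0},{"jaw":0.3,"linear":[0,0,0],"twist":0},{"jaw":0.3,"linear":[0,0,0],"twist":0},{"jaw":0.3,"linear":[0,0,0],"twist":0},{"jaw":0.3,"linear":[0,0,0],"twist":0},{"jaw":0.3,"linear":[0,0,0],"twist":0},{"jaw":0.3,"linear":[0,0,0],"twist":0}]' 20
python3 - <<'E'
from h import *
go(.4075,-.2232,.111,79)
E
```

```text
time: 11.87
position: [0.4071, -0.2244, 0.1116]
tool_rot: [0.995, -0.095, -0.0, 0.0]
ft_force: [-1.4, -0.5, 3.1]
grip_width: 0.0401
grip_force: 20.0
yaw -10.9 pos [ 407.1 -224.4  111.6] shift cm now [ 0.01 -0.12  0.06]
twist 0.1 shift cm after twist [ 0.01 -0.12  0.06]
grip 0.04014362752452768 19.999912204730208 t 11.8667 q [-0.74  0.54  1.94 -0.    0.66  1.02]
```

```bash
python3 -m pendant '[{"jaw":0.3,"linear":[0,0,-0.5],"twist":0},{"jaw":0.3,"linear":[0,0,-1],"twist":0},{"jaw":0.3,"linear":[0,0,-1.5],"twist":0},{"jaw":0.3,"linear":[0,0,-1.5],"twist":0},{"jaw":0.3,"linear":[0,0,-0.5],"twist":5},{"jaw":0.3,"linear":[0,0,0],"twist":5},{"jaw":0.3,"linear":[0,0,0],"twist":0},{"jaw":0.3,"linear":[0,0,0],"twist":0}]'
python3 - <<'E'
from h import *
c=dict(np.load("top3.npz")); Z=cloud(c)[...,2]; print(*blob(c,(Z>.0055)&(Z<.016),(235,267),.01,36))
go(.609,-.0177,.034,69.1)
E
```

```text
time: 12.53
position: [0.407, -0.2241, 0.1617]
tool_rot: [0.984, -0.18, -0.0, -0.0]
ft_force: [-0.5, -0.5, -1.1]
grip_width: 0.0397
grip_force: 20.0
[445.4 232.4] [438.9 231.4] [25.6 81.8] 72.9 261.5
yaw -20.8 pos [ 407.  -224.1  161.7] shift cm now [ 11.55 -26.47  12.77]
twist 0.1 shift cm after twist [ 11.5  -26.49  12.77]
grip 0.03970723963481064 19.99869343246246 t 12.5333 q [-0.74  0.44  1.9   0.    0.8   1.19]
```

```bash
python3 -m pendant '[{"jaw":0.3,"linear":[0.6,-1.4,0],"twist":0},{"jaw":0.3,"linear":[1.2,-2.8,0],"twist":0},{"jaw":0.3,"linear":[1.2,-2.8,0],"twist":0},{"jaw":0.3,"linear":[1.2,-2.8,0],"twist":0},{"jaw":0.3,"linear":[1.2,-2.8,0],"twist":0},{"jaw":0.3,"linear":[1.2,-2.8,0],"twist":0},{"jaw":0.3,"linear":[1.2,-2.8,0],"twist":0},{"jaw":0.3,"linear":[1.2,-2.8,0],"twist":0},{"jaw":0.3,"linear":[1.2,-2.8,0],"twist":0},{"jaw":0.3,"linear":[1.3,-2.7,2],"twist":0},{"jaw":0.3,"linear":[0,0,0],"twist":0},{"jaw":0.3,"linear":[0,0,0],"twist":0}]'
python3 - <<'E'
from h import *
go(.609,-.0177,.034,69.1)
E
```

```text
time: 13.53
position: [0.6085, -0.0163, 0.1396]
tool_rot: [0.984, -0.179, -0.002, 0.0]
ft_force: [-1.5, -0.0, -0.1]
grip_width: 0.04
grip_force: 20.0
yaw -20.7 pos [608.5 -16.3 139.6] shift cm now [ 0.14  0.11 10.56]
twist 0.2 shift cm after twist [ 0.09  0.11 10.56]
grip 0.04001143542563706 19.998406980430445 t 13.5333 q [-0.21  0.63  1.56 -0.    0.95  1.72]
```

```bash
python3 -m pendant '[{"jaw":0.3,"linear":[0.1,0.1,2],"twist":0},{"jaw":0.3,"linear":[0,0,2],"twist":0},{"jaw":0.3,"linear":[0,0,2],"twist":0},{"jaw":0.3,"linear":[0,0,2],"twist":0},{"jaw":0.3,"linear":[0,0,1.2],"twist":0},{"jaw":0.3,"linear":[0,0,0.5],"twist":0},{"jaw":0.3,"linear":[0,0,0],"twist":0},{"jaw":0.3,"linear":[0,0,0],"twist":0}]'
python3 - <<'E'
from h import *
go(.609,-.0177,.0345,69.1)
E
```

```text
time: 14.2
position: [0.61, -0.0196, 0.0451]
tool_rot: [0.983, -0.182, 0.0, 0.0]
ft_force: [-0.1, -0.5, 0.3]
grip_width: 0.04
grip_force: 20.0
yaw -20.9 pos [610.  -19.6  45.1] shift cm now [-0.16 -0.14  1.06]
twist -0.0 shift cm after twist [-0.16 -0.14  1.06]
grip 0.03996182229200467 19.998377539104695 t 14.2 q [-0.21  0.77  1.6  -0.    0.77  1.72]
```

```bash
python3 -m pendant '[{"jaw":0.3,"linear":[-0.1,-0.1,0.3],"twist":0},{"jaw":0.3,"linear":[0,0,0.4],"twist":0},{"jaw":0.3,"linear":[0,0,0.3],"twist":0},{"jaw":0.3,"linear":[0,0,0],"twist":0},{"jaw":0.3,"linear":[0,0,0],"twist":0}]'
python3 - <<'E'
from h import *
from rig import cams
go(.609,-.0177,.034,69.1)
c=cams.camera("side");cv2.imwrite("pics/c6.png",cv2.resize(c["color"][190:280,300:420],None,fx=5,fy=5,interpolation=2))
E
```

```text
time: 14.62
position: [0.6091, -0.0177, 0.0345]
tool_rot: [0.983, -0.181, -0.0, 0.0]
ft_force: [-0.6, -0.3, -1.3]
grip_width: 0.04
grip_force: 20.0
yaw -20.9 pos [609.1 -17.7  34.5] shift cm now [-0.01  0.    0.05]
twist -0.0 shift cm after twist [-0.01  0.    0.05]
grip 0.04000701795350622 19.998394979902514 t 14.6167 q [-0.21  0.79  1.61 -0.    0.75  1.72]
```

View pics/c6.png

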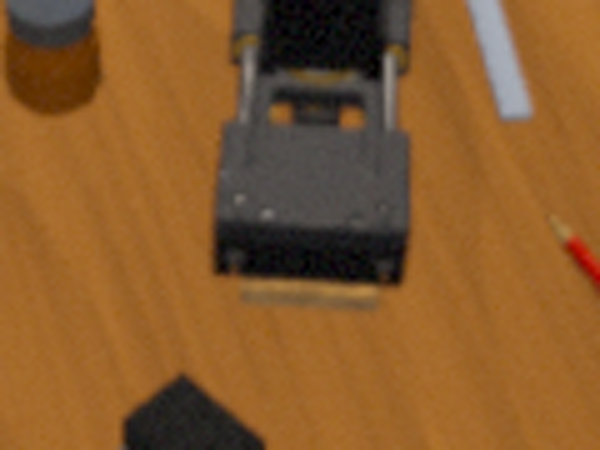

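The gripper is squarely over the small square pad: its edge at (310,295) in the crop is parallel to the palm. Release, rise, and return to the stack.

```bash
python3 -m pendant '[{"jaw":0.3,"linear":[0,0,0.05],"twist":0},{"jaw":0.8,"linear":[0,0,0],"twist":0},{"jaw":0.8,"linear":[0,0,0],"twist":0},{"jaw":0.8,"linear":[0,0,0],"twist":0},{"jaw":1,"linear":[0,0,0],"twist":0},{"jaw":1,"linear":[0,0,0],"twist":0},{"jaw":1,"linear":[0,0,-1],"twist":0},{"jaw":1,"linear":[0,0,-2],"twist":0},{"jaw":1,"linear":[0,0,-3],"twist":0},{"jaw":1,"linear":[0,0,-3],"twist":0},{"jaw":1,"linear":[0,0,-1],"twist":-5},{"jaw":1,"linear":[0,0,0],"twist":-5}]'
python3 -m pendant '[{"jaw":1,"linear":[-1.4,3,0],"twist":0},{"jaw":1,"linear":[-1.4,3,0],"twist":0},{"jaw":1,"linear":[-1.4,3,0],"twist":0},{"jaw":1,"linear":[0,0,0],"twist":0},{"jaw":1,"linear":[0,0,0],"twist":0}]'
python3 - <<'E'
from h import *
c,s=look("4"); Z=cloud(c)[...,2]
print("pommel",*blob(c,(Z>.045)&(Z<.065),(333,180),.054,25))
for lo,hi,z in((.036,.052,.044),(.075,.1,.088)): print(z,*blob(c,(Z>lo)&(Z<hi),(438,270),z,32))
go(.407,-.22,.14)
cv2.imwrite("pics/c7.png",np.hstack([cv2.resize(c["color"][150:210,300:370],None,fx=5,fy=5,interpolation=2),cv2.resize(c["color"][235:305,400:480],(350,300),interpolation=2)]))
E
```

```text
time: 15.67
position: [0.6118, -0.0183, 0.1387]
tool_rot: [0.996, -0.093, 0.004, 0.0]
ft_force: [-0.1, 0.7, 0.0]
grip_width: 0.0869
grip_force: 0.0
time: 16.08
position: [0.5503, -0.0995, 0.1349]
tool_rot: [0.995, -0.097, 0.0, -0.0]
ft_force: [-0.8, -0.1, 0.1]
grip_width: 0.0868
grip_force: 0.0
pommel [611.2  -2.1] [614.   -2.1] [ 9.7 41.5] 77.5 50.5Traceback (most recent call last):
  File "<stdin>", line 4, in <module>
  File "h.py", line 22, in blob
    k=max(cs,key=cv2.contourArea); hull=cv2.convexHull(k)[:,0]
ValueError: max() iterable argument is empty
```

```bash
python3 -m pendant '[{"jaw":1,"linear":[-2.7,-2.8,-0.5],"twist":0},{"jaw":1,"linear":[-2.7,-2.8,-0.5],"twist":0},{"jaw":1,"linear":[-2.7,-2.8,-0.5],"twist":0},{"jaw":1,"linear":[-2.7,-2.8,0],"twist":0},{"jaw":1,"linear":[-2.7,-2.8,0],"twist":0},{"jaw":1,"linear":[-2.7,-2.8,0],"twist":0},{"jaw":1,"linear":[0,0,0],"twist":0},{"jaw":1,"linear":[0,0,0],"twist":0}]'
python3 - <<'E'
from h import *
c,s=look("4"); Z=cloud(c)[...,2]
cv2.imwrite("pics/c7.png",np.hstack([cv2.resize(c["color"][150:210,300:370],None,fx=5,fy=5,interpolation=2),cv2.resize(c["color"][235:305,400:480],(350,300),interpolation=2)]))
go(.407,-.22,.14)
print("pommel",*blob(c,(Z>.045)&(Z<.065),(333,180),.054,25))
for lo,hi,z in((.036,.052,.044),(.075,.1,.088)): print(z,*blob(c,(Z>lo)&(Z<hi),(438,270),z,32))
E
```

```text
time: 16.85
position: [0.4226, 0.1, 0.1493]
tool_rot: [0.996, -0.092, 0.0, -0.0]
ft_force: [0.3, -0.4, -0.3]
grip_width: 0.0872
grip_force: 0.0
yaw -10.8 pos [425.3  97.9 149.4] shift cm now [ 4.16 31.57  0.95]
grip 0.08696413113219206 0.0 t 16.95 q [-0.03  0.44  1.98 -0.    0.72  1.73]
pommel [608.3 -18. ] [608.1 -17.8] [40.3 41.7] 69.3 322.0
0.044 [ 405.2 -214.9] [ 407.8 -220.9] [66.5 66. ] 81.0 210.5
0.088 [ 406.8 -221.9] [ 406.6 -221.7] [59.7 56.7] 88.5 711.5
```

View pics/c7.png

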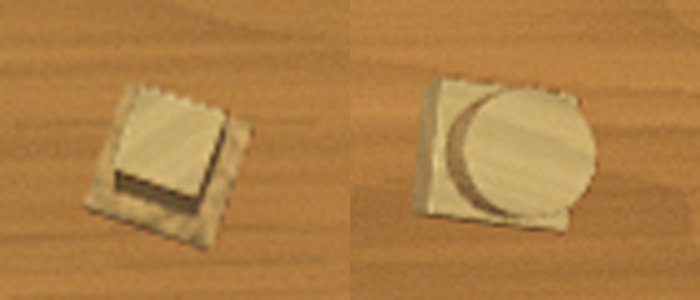

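The left crop shows the pommel centred and squared on its pad. The right shows the bun now on top, centre near (452,270).

```bash
python3 -m pendant '[{"jaw":1,"linear":[0.4,3.2,0],"twist":0},{"jaw":1,"linear":[0.4,3.2,0],"twist":0},{"jaw":1,"linear":[0.4,3.2,0],"twist":0},{"jaw":1,"linear":[0.4,3.2,0],"twist":0},{"jaw":1,"linear":[0.4,3.2,0],"twist":0},{"jaw":1,"linear":[0.4,3.2,0],"twist":0},{"jaw":1,"linear":[0.4,3.2,0],"twist":0},{"jaw":1,"linear":[0.4,3.2,0],"twist":0},{"jaw":1,"linear":[0.4,3.2,0],"twist":0},{"jaw":1,"linear":[0.5,2.8,0],"twist":0},{"jaw":1,"linear":[0,0,0],"twist":0},{"jaw":1,"linear":[0,0,0],"twist":0}]'
python3 - <<'E'
from h import *
go(.4067,-.2218,.068)
E
```

```text
time: 17.95
position: [0.4047, -0.2242, 0.1491]
tool_rot: [0.995, -0.098, 0.001, 0.001]
ft_force: [-0.1, 0.9, -0.1]
grip_width: 0.0872
grip_force: 0.0
yaw -11.2 pos [ 404.7 -224.2  149.1] shift cm now [ 0.13 -0.28  8.11]
grip 0.08718652614661344 0.0 t 17.95 q [-0.75  0.46  1.92  0.    0.76  1.02]
```

```bash
python3 -m pendant '[{"jaw":1,"linear":[0.15,-0.25,0],"twist":0},{"jaw":1,"linear":[0,0,0],"twist":0},{"jaw":1,"linear":[0,0,2],"twist":0},{"jaw":1,"linear":[0,0,2],"twist":0},{"jaw":1,"linear":[0,0,2],"twist":0},{"jaw":1,"linear":[0,0,1.5],"twist":0},{"jaw":1,"linear":[0,0,0.5],"twist":0},{"jaw":1,"linear":[0,0,0],"twist":0},{"jaw":1,"linear":[0,0,0],"twist":0}]' 25
python3 - <<'E'
from h import *
go(.4067,-.2218,.068)
E
```

```text
time: 18.7
position: [0.4062, -0.2178, 0.0693]
tool_rot: [0.996, -0.095, -0.0, -0.0]
ft_force: [-0.5, -1.0, -0.5]
grip_width: 0.087
grip_force: 0.0
yaw -10.8 pos [ 406.2 -217.8   69.3] shift cm now [0.12 0.38 0.13]
grip 0.08703061612459062 0.0 t 18.7 q [-0.74  0.62  1.98  0.    0.54  1.02]
```

```bash
python3 -m pendant '[{"jaw":1,"linear":[0.1,0.35,0.1],"twist":0},{"jaw":1,"linear":[0,0,0],"twist":0},{"jaw":1,"linear":[0,0,0],"twist":0}]' 25
python3 - <<'E'
from h import *
go(.4067,-.2218,.068)
E
```

```text
time: 18.95
position: [0.4069, -0.2227, 0.0688]
tool_rot: [0.995, -0.095, 0.001, 0.001]
ft_force: [-1.6, 0.3, -0.1]
grip_width: 0.0868
grip_force: 0.0
yaw -10.9 pos [ 406.9 -222.7   68.8] shift cm now [-0.04 -0.09  0.08]
grip 0.08681826890932647 0.0 t 18.95 q [-0.74  0.62  1.97 -0.    0.54  1.02]
```

```bash
python3 -m pendant '[{"jaw":0.75,"linear":[0,-0.05,0],"twist":0},{"jaw":0.5,"linear":[0,0,0],"twist":0},{"jaw":0.5,"linear":[0,0,0],"twist":0},{"jaw":0.5,"linear":[0,0,0],"twist":0},{"jaw":0.5,"linear":[0,0,0],"twist":0},{"jaw":0.5,"linear":[0,0,0],"twist":0},{"jaw":0.5,"linear":[0,0,0],"twist":0}]' 25
python3 -m pendant '[{"jaw":0.5,"linear":[0,0,-0.3],"twist":0},{"jaw":0.5,"linear":[0,0,-0.7],"twist":0},{"jaw":0.5,"linear":[0,0,-1.5],"twist":0},{"jaw":0.5,"linear":[0,0,-1.5],"twist":0},{"jaw":0.5,"linear":[0,0,-1.5],"twist":0},{"jaw":0.5,"linear":[0,0,-1.5],"twist":0},{"jaw":0.5,"linear":[0,0,0],"twist":0},{"jaw":0.5,"linear":[0,0,0],"twist":0}]'
python3 - <<'E'
from h import *
go(.629,-.2685,.035)
E
```

```text
time: 19.53
position: [0.4064, -0.2216, 0.0681]
tool_rot: [0.995, -0.095, 0.0, 0.0]
ft_force: [0.4, -0.5, 1.5]
grip_width: 0.0592
grip_force: 24.9
time: 20.2
position: [0.4067, -0.2218, 0.1388]
tool_rot: [0.995, -0.095, 0.001, 0.001]
ft_force: [-0.9, 0.6, -1.2]
grip_width: 0.0589
grip_force: 24.9
yaw -10.9 pos [ 406.7 -221.8  138.8] shift cm now [22.69  0.37 10.43]
grip 0.05889564400844088 24.91708616958931 t 20.2 q [-0.74  0.48  1.93  0.    0.73  1.02]
```

```bash
python3 -m pendant '[{"jaw":0.5,"linear":[1.2,0,0],"twist":0},{"jaw":0.5,"linear":[2.4,0.1,0],"twist":0},{"jaw":0.5,"linear":[2.8,0.1,0],"twist":0},{"jaw":0.5,"linear":[2.8,0.1,0],"twist":0},{"jaw":0.5,"linear":[2.8,0.1,0],"twist":0},{"jaw":0.5,"linear":[2.8,0,0],"twist":0},{"jaw":0.5,"linear":[2.8,0,0],"twist":0},{"jaw":0.5,"linear":[2.8,0,0],"twist":0},{"jaw":0.5,"linear":[1.8,0,0],"twist":0},{"jaw":0.5,"linear":[0.5,0,0],"twist":0},{"jaw":0.5,"linear":[0,0,0],"twist":0},{"jaw":0.5,"linear":[0,0,0],"twist":0}]'
python3 - <<'E'
from h import *
go(.629,-.2685,.035)
E
```

```text
time: 21.2
position: [0.6267, -0.2676, 0.1364]
tool_rot: [0.995, -0.095, -0.002, -0.001]
ft_force: [-0.8, 0.5, -1.0]
grip_width: 0.0595
grip_force: 24.9
yaw -10.9 pos [ 626.7 -267.6  136.4] shift cm now [ 0.28  0.05 10.14]
grip 0.05951395870721168 24.917071942181792 t 21.2 q [-0.57  0.72  1.36 -0.    1.06  1.19]
```

```bash
python3 -m pendant '[{"jaw":0.5,"linear":[0.3,0,2],"twist":0},{"jaw":0.5,"linear":[0,0,2],"twist":0},{"jaw":0.5,"linear":[0,0,2],"twist":0},{"jaw":0.5,"linear":[0,0,2],"twist":0},{"jaw":0.5,"linear":[0,0,1],"twist":0},{"jaw":0.5,"linear":[0,0,0.3],"twist":0},{"jaw":0.5,"linear":[0,0,0],"twist":0},{"jaw":0.5,"linear":[0,0,0],"twist":0}]'
python3 - <<'E'
from h import *
go(.629,-.2685,.0345)
E
```

```text
time: 21.87
position: [0.6316, -0.2694, 0.0459]
tool_rot: [0.995, -0.095, 0.0, 0.0]
ft_force: [1.2, -0.6, -0.5]
grip_width: 0.0592
grip_force: 24.9
yaw -10.9 pos [ 631.6 -269.4   45.9] shift cm now [-0.27 -0.04  1.14]
grip 0.059165362572975104 24.91719874815317 t 21.8667 q [-0.57  0.84  1.39 -0.    0.91  1.2 ]
```

```bash
python3 -m pendant '[{"jaw":0.5,"linear":[-0.25,0,0.4],"twist":0},{"jaw":0.5,"linear":[0,0,0.4],"twist":0},{"jaw":0.5,"linear":[0,0,0.3],"twist":0},{"jaw":0.5,"linear":[0,0,0],"twist":0},{"jaw":0.5,"linear":[0,0,0],"twist":0}]'
python3 - <<'E'
from h import *
go(.629,-.2685,.0345)
E
```

```text
time: 22.28
position: [0.6291, -0.2687, 0.0342]
tool_rot: [0.995, -0.095, 0.0, 0.0]
ft_force: [0.2, 0.2, 0.1]
grip_width: 0.059
grip_force: 24.9
yaw -10.9 pos [ 629.1 -268.7   34.2] shift cm now [-0.02 -0.01 -0.03]
grip 0.05898349828289024 24.915854587743524 t 22.2833 q [-0.57  0.86  1.4   0.    0.88  1.19]
```

```bash
python3 -m pendant '[{"jaw":0.8,"linear":[0,0,0],"twist":0},{"jaw":0.8,"linear":[0,0,0],"twist":0},{"jaw":1,"linear":[0,0,0],"twist":0},{"jaw":1,"linear":[0,0,0],"twist":0},{"jaw":1,"linear":[0,0,0],"twist":0},{"jaw":1,"linear":[0,0,-1],"twist":0},{"jaw":1,"linear":[0,0,-2],"twist":0},{"jaw":1,"linear":[0,0,-3],"twist":0},{"jaw":1,"linear":[0,0,-3],"twist":0},{"jaw":1,"linear":[0,0,-2],"twist":0},{"jaw":1,"linear":[0,0,0],"twist":0}]'
python3 -m pendant '[{"jaw":1,"linear":[-2.3,-2.8,0],"twist":0},{"jaw":1,"linear":[-2.3,-2.8,0],"twist":0},{"jaw":1,"linear":[-2.3,-2.8,0],"twist":0},{"jaw":1,"linear":[-2.3,-2.8,0],"twist":0},{"jaw":1,"linear":[-2.3,-2.8,0],"twist":0},{"jaw":1,"linear":[-2.3,-2.8,0],"twist":0},{"jaw":1,"linear":[-2.3,-2.8,0],"twist":0},{"jaw":1,"linear":[-2.3,-2.8,0],"twist":0},{"jaw":1,"linear":[-2.3,-2.8,0],"twist":0},{"jaw":1,"linear":[-2.3,-2.8,0],"twist":0},{"jaw":1,"linear":[-2.2,-2.8,0],"twist":0},{"jaw":1,"linear":[0,0,0],"twist":0}]'
python3 - <<'E'
from h import *
c,s=look("5"); Z=cloud(c)[...,2]
cv2.imwrite("pics/c8.png",np.hstack([cv2.resize(c["color"][140:200,410:480],None,fx=5,fy=5,interpolation=2),cv2.resize(c["color"][235:305,400:480],(350,300),interpolation=2)]))
go(.407,-.22,.11)
print("bun",*blob(c,(Z>.042)&(Z<.066),(447,168),.054,25))
for lo,hi,z in((.035,.055,.044),): print(z,*blob(c,(Z>lo)&(Z<hi),(438,270),z,32))
E
```

```text
time: 23.2
position: [0.6323, -0.2705, 0.1507]
tool_rot: [0.995, -0.095, 0.005, 0.003]
ft_force: [0.4, 0.3, 0.3]
grip_width: 0.0871
grip_force: 0.0
time: 24.2
position: [0.4338, 0.0859, 0.1436]
tool_rot: [0.996, -0.093, -0.004, -0.0]
ft_force: [-0.3, -0.0, 0.0]
grip_width: 0.087
grip_force: 0.0
yaw -10.7 pos [439.   82.7 144. ] shift cm now [ 2.5  30.33  3.41]
grip 0.08668550543185112 0.0 t 24.3 q [-0.06  0.46  1.96 -0.    0.72  1.69]
bun [ 628.  -266.5] [ 627.7 -266.1] [59.9 60.5] 85.9 595.0
0.044 [ 407.8 -220.9] [ 407.8 -221. ] [67.8 66. ] 81.0 987.0
```

View pics/c8.png

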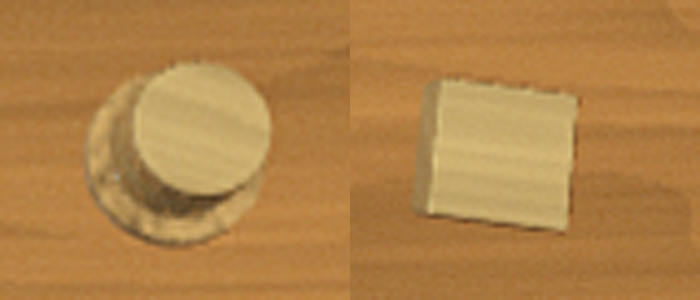

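The left crop shows the bun centred on the large round pad. The right shows the plinth alone and undisturbed.

```bash
python3 -m pendant '[{"jaw":1,"linear":[0.2,3.1,0],"twist":-1.7},{"jaw":1,"linear":[0.2,3.1,0],"twist":0},{"jaw":1,"linear":[0.2,3.1,0],"twist":0},{"jaw":1,"linear":[0.2,3.1,0],"twist":0},{"jaw":1,"linear":[0.2,3.1,0],"twist":0},{"jaw":1,"linear":[0.2,3.1,0],"twist":0},{"jaw":1,"linear":[0.2,3.1,0],"twist":0},{"jaw":1,"linear":[0.2,3.1,1],"twist":0},{"jaw":1,"linear":[0.2,3,1],"twist":0},{"jaw":1,"linear":[0.2,2.5,0],"twist":0},{"jaw":1,"linear":[0,0,0],"twist":0},{"jaw":1,"linear":[0,0,0],"twist":0}]'
python3 - <<'E'
from h import *
go(.4078,-.221,.024,81)
E
```

```text
time: 25.3
position: [0.4103, -0.2236, 0.1238]
tool_rot: [0.997, -0.083, 0.0, 0.0]
ft_force: [-0.3, 0.7, -0.5]
grip_width: 0.0872
grip_force: 0.0
yaw -9.5 pos [ 410.3 -223.6  123.8] shift cm now [-0.3  -0.23  9.98]
twist -0.5 shift cm after twist [-0.29 -0.22  9.98]
grip 0.08717501826418546 0.0 t 25.3 q [-0.74  0.52  1.93  0.    0.7   1.  ]
```

```bash
python3 -m pendant '[{"jaw":1,"linear":[-0.3,-0.2,2],"twist":-0.5},{"jaw":1,"linear":[0,0,2],"twist":0},{"jaw":1,"linear":[0,0,0.8],"twist":0},{"jaw":1,"linear":[0,0,0],"twist":0},{"jaw":1,"linear":[0,0,0],"twist":0}]'
python3 - <<'E'
from h import *
go(.4078,-.221,.024,81)
E
```

```text
time: 25.72
position: [0.4075, -0.2177, 0.076]
tool_rot: [0.997, -0.076, -0.0, -0.0]
ft_force: [0.2, 0.1, 1.1]
grip_width: 0.0871
grip_force: 0.0
yaw -8.7 pos [ 407.5 -217.7   76. ] shift cm now [0.08 0.33 5.2 ]
twist 0.3 shift cm after twist [0.08 0.32 5.2 ]
grip 0.08710339456023773 0.0 t 25.7167 q [-0.73  0.61  1.97  0.    0.56  0.99]
```

```bash
python3 -m pendant '[{"jaw":1,"linear":[0.1,0.3,0],"twist":0.2},{"jaw":1,"linear":[0,0,0],"twist":0},{"jaw":1,"linear":[0,0,0],"twist":0},{"jaw":1,"linear":[0,0,1.5],"twist":0},{"jaw":1,"linear":[0,0,1.5],"twist":0},{"jaw":1,"linear":[0,0,1.2],"twist":0},{"jaw":1,"linear":[0,0,0.8],"twist":0},{"jaw":1,"linear":[0,0,0],"twist":0},{"jaw":1,"linear":[0,0,0],"twist":0},{"jaw":1,"linear":[0,0,0],"twist":0}]'
python3 - <<'E'
from h import *
go(.4078,-.221,.024,81)
E
```

```text
time: 26.55
position: [0.4084, -0.2215, 0.0266]
tool_rot: [0.997, -0.078, 0.0, 0.0]
ft_force: [-0.3, 0.8, 1.0]
grip_width: 0.0865
grip_force: 0.0
yaw -8.9 pos [ 408.4 -221.5   26.6] shift cm now [-0.07 -0.04  0.26]
twist 0.1 shift cm after twist [-0.07 -0.04  0.26]
grip 0.08648123203248767 0.0 t 26.55 q [-0.74  0.72  1.98  0.    0.44  0.99]
```

```bash
python3 -m pendant '[{"jaw":0.8,"linear":[0,0,0.2],"twist":0},{"jaw":0.6,"linear":[0,0,0],"twist":0},{"jaw":0.6,"linear":[0,0,0],"twist":0},{"jaw":0.6,"linear":[0,0,0],"twist":0},{"jaw":0.6,"linear":[0,0,0],"twist":0},{"jaw":0.6,"linear":[0,0,0],"twist":0}]' 30
python3 -c "
from h import *
go(.4078,-.221,.12,72.3)"
```

```text
time: 27.05
position: [0.4083, -0.2215, 0.0243]
tool_rot: [0.997, -0.078, 0.0, 0.0]
ft_force: [-0.4, -0.6, 2.6]
grip_width: 0.0659
grip_force: 30.0
yaw -8.9 pos [ 408.3 -221.5   24.3] shift cm now [-0.05 -0.04 -9.57]
twist 8.8 shift cm after twist [-0.06 -0.03 -9.57]
grip 0.0658589210528312 29.999943366274238 t 27.05 q [-0.74  0.72  1.98 -0.    0.44  0.99]
```

```bash
python3 -m pendant '[{"jaw":0.6,"linear":[0,0,-0.5],"twist":0},{"jaw":0.6,"linear":[0,0,-1],"twist":0},{"jaw":0.6,"linear":[0,0,-1.5],"twist":0},{"jaw":0.6,"linear":[0,0,-2],"twist":0},{"jaw":0.6,"linear":[0,0,-2],"twist":0},{"jaw":0.6,"linear":[0,0,-2],"twist":0},{"jaw":0.6,"linear":[0,0,-0.5],"twist":4.5},{"jaw":0.6,"linear":[0,0,0],"twist":4.2},{"jaw":0.6,"linear":[0,0,0],"twist":0},{"jaw":0.6,"linear":[0,0,0],"twist":0}]'
python3 -c "
from h import *
go(.4277,.2023,.036,72.3)"
```

```text
time: 27.88
position: [0.4079, -0.2211, 0.1196]
tool_rot: [0.988, -0.152, 0.0, 0.0]
ft_force: [0.3, -0.7, -2.3]
grip_width: 0.0658
grip_force: 30.0
yaw -17.5 pos [ 407.9 -221.1  119.6] shift cm now [-10.85 -40.97   8.35]
twist 0.2 shift cm after twist [-10.99 -40.93   8.36]
grip 0.06581837130516337 30.000067823566496 t 27.8833 q [-0.74  0.52  1.94 -0.    0.68  1.14]
```

```bash
python3 -m pendant '[{"jaw":0.6,"linear":[-0.4,-1.6,0],"twist":0.2},{"jaw":0.6,"linear":[-0.8,-3.2,0],"twist":0},{"jaw":0.6,"linear":[-0.9,-3.2,0],"twist":0},{"jaw":0.6,"linear":[-0.8,-3.2,0],"twist":0},{"jaw":0.6,"linear":[-0.9,-3.2,0],"twist":0},{"jaw":0.6,"linear":[-0.8,-3.2,0],"twist":0},{"jaw":0.6,"linear":[-0.9,-3.2,0],"twist":0},{"jaw":0.6,"linear":[-0.8,-3.2,0],"twist":0},{"jaw":0.6,"linear":[-0.9,-3.2,0],"twist":0},{"jaw":0.6,"linear":[-0.8,-3.2,0],"twist":0},{"jaw":0.6,"linear":[-0.9,-3.2,0],"twist":0},{"jaw":0.6,"linear":[-0.8,-3.2,0],"twist":0}]'
python3 -m pendant '[{"jaw":0.6,"linear":[-0.8,-3.2,0],"twist":0},{"jaw":0.6,"linear":[-0.5,-1,0],"twist":0},{"jaw":0.6,"linear":[0,0,0],"twist":0},{"jaw":0.6,"linear":[0,0,0],"twist":0}]'
python3 -c "
from h import *
go(.4277,.2023,.035,72.3)"
```

```text
time: 28.88
position: [0.4274, 0.1604, 0.1188]
tool_rot: [0.988, -0.154, -0.001, 0.0]
ft_force: [0.8, -0.9, -1.4]
grip_width: 0.0657
grip_force: 30.0
time: 29.22
position: [0.4278, 0.2028, 0.1187]
tool_rot: [0.988, -0.153, -0.001, 0.0]
ft_force: [1.5, 0.2, -1.0]
grip_width: 0.0658
grip_force: 30.0
yaw -17.6 pos [427.8 202.8 118.7] shift cm now [0.01 0.04 8.37]
twist 0.1 shift cm after twist [0.   0.05 8.37]
grip 0.06575312011983789 29.999823602847755 t 29.2167 q [ 0.21  0.53  1.92 -0.    0.7   2.09]
```

```bash
python3 -m pendant '[{"jaw":0.6,"linear":[0,0,1.5],"twist":0},{"jaw":0.6,"linear":[0,0,2],"twist":0},{"jaw":0.6,"linear":[0,0,2],"twist":0},{"jaw":0.6,"linear":[0,0,1.3],"twist":0},{"jaw":0.6,"linear":[0,0,0.5],"twist":0},{"jaw":0.6,"linear":[0,0,0],"twist":0},{"jaw":0.6,"linear":[0,0,0],"twist":0}]'
python3 -c "
from h import *
go(.4277,.2023,.0345,72.3)"
```

```text
time: 29.8
position: [0.4289, 0.2018, 0.0461]
tool_rot: [0.988, -0.155, -0.0, 0.0]
ft_force: [-0.4, 0.7, -1.8]
grip_width: 0.066
grip_force: 30.0
yaw -17.9 pos [428.9 201.8  46.1] shift cm now [-0.13 -0.02  1.16]
twist -0.2 shift cm after twist [-0.13 -0.02  1.16]
grip 0.06598144196715 29.999881773255765 t 29.8 q [ 0.2   0.68  1.95 -0.    0.51  2.09]
```

```bash
python3 -m pendant '[{"jaw":0.6,"linear":[-0.1,0,0.4],"twist":0},{"jaw":0.6,"linear":[0,0,0.4],"twist":0},{"jaw":0.6,"linear":[0,0,0.3],"twist":0},{"jaw":0.6,"linear":[0,0,0],"twist":0},{"jaw":0.6,"linear":[0,0,0],"twist":0}]'
python3 -c "
from h import *
go(.4277,.2023,.0343,72.3)"
```

```text
time: 30.22
position: [0.4278, 0.2031, 0.0351]
tool_rot: [0.988, -0.155, -0.0, 0.0]
ft_force: [-0.2, -0.5, -1.4]
grip_width: 0.0656
grip_force: 30.0
yaw -17.8 pos [427.8 203.1  35.1] shift cm now [0.01 0.08 0.08]
twist -0.1 shift cm after twist [0.01 0.08 0.08]
grip 0.0655847600593333 29.99991713091731 t 30.2167 q [ 0.21  0.7   1.96 -0.    0.48  2.09]
```

```bash
python3 -m pendant '[{"jaw":0.6,"linear":[0,0.05,0.06],"twist":0},{"jaw":0.8,"linear":[0,0,0],"twist":0},{"jaw":1,"linear":[0,0,0],"twist":0},{"jaw":1,"linear":[0,0,0],"twist":0},{"jaw":1,"linear":[0,0,0],"twist":0},{"jaw":1,"linear":[0,0,0],"twist":0},{"jaw":1,"linear":[0,0,-1],"twist":0},{"jaw":1,"linear":[0,0,-2],"twist":0},{"jaw":1,"linear":[0,0,-3],"twist":0},{"jaw":1,"linear":[0,0,-3],"twist":0},{"jaw":1,"linear":[0,0,-2],"twist":0},{"jaw":1,"linear":[0,0,0],"twist":0}]'
python3 -m pendant '[{"jaw":1,"linear":[0.9,3.4,0],"twist":0},{"jaw":1,"linear":[0.9,3.4,0],"twist":0},{"jaw":1,"linear":[0.9,3.4,0],"twist":0},{"jaw":1,"linear":[0.9,3.4,0],"twist":0},{"jaw":1,"linear":[0.9,3.4,0],"twist":0},{"jaw":1,"linear":[0.9,3.4,0],"twist":0},{"jaw":1,"linear":[0.9,3.4,0],"twist":0},{"jaw":1,"linear":[0.9,3.4,0],"twist":0},{"jaw":1,"linear":[0.9,3.4,0],"twist":0},{"jaw":1,"linear":[0,0,0],"twist":0},{"jaw":1,"linear":[0,0,0],"twist":0}]'
python3 - <<'E'
from h import *
c,s=look("6"); Z=cloud(c)[...,2]
cv2.imwrite("pics/c9.png",c["color"])
for n,sd,r in(("plinth",(237,265),30),("pommel",(333,180),25),("bun",(447,168),25)): print(n,*blob(c,(Z>.042)&(Z<.066),sd,.054,r))
go(.4,-.1,.15)
E
```

```text
time: 31.22
position: [0.4302, 0.2032, 0.1488]
tool_rot: [0.988, -0.155, 0.004, -0.002]
ft_force: [0.3, -0.0, 0.8]
grip_width: 0.0873
grip_force: 0.0
time: 32.13
position: [0.411, -0.1154, 0.1442]
tool_rot: [0.988, -0.157, -0.0, -0.0]
ft_force: [-0.8, 1.3, -0.1]
grip_width: 0.0872
grip_force: 0.0
plinth [426.8 201.3] [426.8 201.3] [68.1 65.9] 72.3 998.0
pommel [608.2 -18. ] [608.  -17.9] [40.6 41.8] 69.3 328.0
bun [ 628.1 -266.7] [ 627.7 -266.1] [59.9 60.5] 85.9 592.5
yaw -17.8 pos [ 410.2 -112.8  144.1] shift cm now [-1.37 -0.9  -0.58]
grip 0.0869842083174173 0.0 t 32.2333 q [-0.53  0.44  2.01  0.    0.69  1.35]
```

View pics/c9.png

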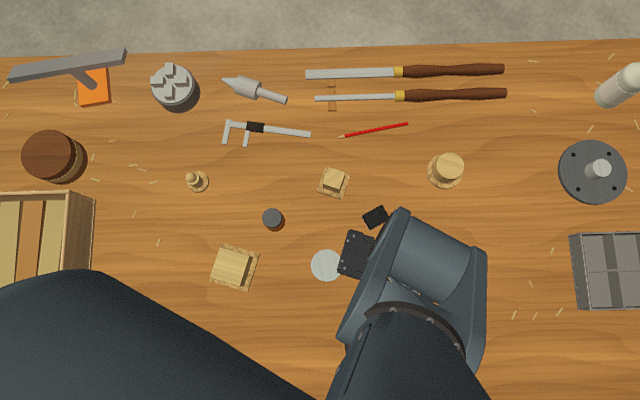

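The picture shows all four pieces standing on their pads: finial (197,180), pommel (335,180), bun (447,168), plinth (233,266). The tin (327,265) and the jar (272,218) have not moved. The arm is clear, so I hand in.

```bash
python3 -c "
from rig import robot
print(robot.hand_in())"
```

```text
the job is handed in; nothing more can be done
None
```

The job is handed in at about 32 s on the robot clock: all four lamp pieces stand released and upright on their own pads, about 3 mm or less off centre and the square ones aligned within about 1 degree by my camera measurements, with the tin and jar unmoved in the last picture; the hand-in gave no verdict.

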